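# Make up two conduit-fixing kits

## Robot

A 7-joint arm with a two-finger parallel gripper is mounted at the origin on the work surface. World frame = base frame: x ahead of the robot, y to its left, z up, the work surface at z = 0. Lengths are in m, angles in rad, forces in N, time in s.
With the tool pointing down it reaches from about 0.4 to 0.85 m from the base axis. Payload 10.4 kg.
Tool frame: the origin (TCP) lies on the front face of the gripper's body, between the roots of the fingers; the fingertips stand 73 mm ahead of it and the grasp point (between the pads) lies 54 mm ahead of it; z points along the fingers, y is the line along which they close (so a half turn about z gives the same grasp; the last joint's range is limited). The gripper opens to 85 mm and grips with 20 to 120 N. Pads are 22 mm wide; open, the fingers measure 114 mm over their backs; the gripper's body (76 mm by 85 mm) begins 54 mm behind the grasp point. The pads swing forward as they close: fully open they stand 13 mm farther back than shut.
Start: joints at [-1.328, 0.332, -0.065, 1.46, 0.022, 1.35, -0.088], TCP at [0.164, 0.603, 0.304] pointing down, gripper open.
Joint ranges: [-2.6, 2.6], [-0.5, 2.12], [-1.47, 1.34], [0.16, 2.42], [-1.27, 4.41], [0.06, 2.06], [-2.6, 2.6]. Speed limits (rad/s): [2.22, 2.22, 2.79, 2.79, 3.14, 3.14, 3.14].

## Interface

Orientations are given as a unit quaternion [x, y, z, w].
In Python, from workcell import manip gives the robot as it stands.
- The arm moves only by the shell command python3 -m jog 'ROWS' [FORCE]. ROWS is JSON, a list of rows, each an object with "grip": the gripper command: -1 is fully open, 1 is shut, values between are in proportion; "slide": the shift along the tool's x, y, z in cm, a list of three; "yaw": the turn about the tool's z in rad. A call has 1 to 8 rows; each row shifts and turns the commanded pose from where the row before left it, along the tool's axes as they then stand; what a row does not reach is not made up. A row lasts 1/10 s, in which the tool goes at most 50 mm and 8.59 degrees, less where a joint would pass 70% of its speed; a pose out of reach is approached as far as the arm can. A call with a gripper value outside its range is refused whole. The fingers move at their own pace and stop on an object; FORCE is the grip in N (left out, the last holds). Time passes only in rows, so rows that do not move let the fingers close. It gives the time, the measured TCP pose, the force, the opening and the grip force at its end, in the units of the state.
- manip.get_obs(): the state, without advancing time (a new reading comes with each control period).
- manip.camera(name): name is "side" or "top" or "wrist"; returns the picture (384x512x3 uint8, blue, green, red); there is no depth.
- manip.calibration(name): a dict with "vfov" (degrees; the focal length in pixels is half the picture's height over the tangent of half this angle, whatever the lens; pixels are square), "cx", "cy" (the principal point, pixels), "camera_from_world" (4x4, takes a point from world to camera coordinates). Camera axes: x right, y down, z forward; pixel columns grow to the right and rows downward; lengths in m; the calibration is good to about 2 mm. A picture is of the moment at which its call begins: read the wrist's pose just before it. calibration takes no time and is no camera call; for the wrist camera it gives the pose at the moment of the call.
- manip.hand_in(): hands the job in; it is judged then, once.
Trained networks look in the newest picture that a camera, given by its name, has taken for a name from the list of things; names that differ only in an ending like _2 or _b are one class to them, and where a whole thing is asked for, a point or a joint stands for the part that bears it (a point fixed in the world has none). Each returns a list of dicts, best first, with "conf" (0 to 1); they miss things now and then, are a little off and sometimes report something else, mostly with a low value. They report only what shows in the picture. A call takes as long as a camera call.
- manip.masks_of(thing, camera): "region" (384x512 bool, what is visible of it) and "centre" ([column, row] in pixels, amid what is visible of it).
The state is a dict: "clock": time; "joint_pos": joint angles; "joint_velocities": joint speeds; "tau": joint torques, N m; "position": TCP position; "ee_rot": TCP orientation; "ft_force": force on the tool from outside, world axes, zero at the start; "torque": the same for the moment, N m; "grip_width": opening from 0.0 (shut) to 1.0 (fully open); "grasp_force": force on a finger pad.
Only numpy, scipy, OpenCV 4.12 (cv2) and the standard library are available. Lean on these libraries where they do the work, as an engineer would, in place of code of your own. Each camera call takes 0.05 s, during which the arm holds its last target. There are 200 camera calls.

## Task

Make up the two hardware kits in the two white-rimmed trays: in the two-bay tray the flat bracket goes in the wide bay and the long bolt in the narrow bay; in the three-bay tray the black frame goes in the widest bay at the end, the half-round saddle in the middle bay and the short bolt in the narrow bay at the other end. Everything must lie flat on the floor of its own bay, the same way up as it lies now (either way round; bolts may roll about their own length) and with nothing resting on a wall or rib. Leave the ring, the oil bottle and the screwdriver where they are.

Things in the scene. Friction and masses are not known exactly. Their poses are not given: they have to be found in the camera images.
- tray_two: Kit tray, white walls and light grey floor, with TWO bays, 139 mm across (y), 126 mm along x; floor 3 mm thick, walls and ribs 3 mm thick with tops 10 mm above the bench. Fixed. Origin: centre of underside, z up. Bays are 120 mm long along x, side by side along y: wide bay (76 mm) centred at y = +28.5 mm, narrow bay (54 mm) at y = -39.5 mm.
- tray_three: Kit tray, white walls and light grey floor, with THREE bays, 206 mm across (y), 126 mm along x; floor 3 mm thick, walls and ribs 3 mm thick with tops 10 mm above the bench. Fixed. Origin: centre of underside, z up. Bays are 120 mm long along x, side by side along y: widest bay (76 mm, at one end) centred at y = -62 mm, middle bay (64 mm) at +11 mm, narrow bay (54 mm, other end) at +73 mm.
- bracket: Flat yellowish steel bracket, 96 mm long (x), 5 mm thick, 46 mm wide at the broad end, narrowing to a forked tip; on the broad end stands a round collar, 38 mm outside, 30 mm inside diameter, top 24 mm above the underside. 0.10 to 0.20 kg. Origin: underside, mid-length; x runs from fork to collar, collar axis at x = +22 mm; z up.
- saddle: Half-round zinc steel pipe saddle standing on its two straight edges like a tunnel: 52 mm long (x; an 8 mm tab sticks out at -x at the crown), 38 mm wide (y), 33 mm high; sides upright for the lowest 14 mm, then arched. Wall 4 mm, dark hole in the crown. 0.08 to 0.17 kg. Origin: centre of the underside; z up.
- frame: Black plastic square frame with an open middle, 48 mm (x) by 44 mm (y), walls 7 mm thick and 26 mm high, a 6 mm stud on each corner (32 mm high in all). 0.03 to 0.07 kg. Origin: centre of the underside; z up.
- long_bolt: The LONG zinc steel hex bolt with its nut screwed on. Shank 14 mm thick, head and nut 22 mm across flats. It lies level on those flats, axis 11 mm above its support. Origin: on the axis, mid-length; x runs from head to threaded end. 88 mm long; head from x = -44 to -34 mm, nut from +24 to +36 mm, shank between. 0.06 to 0.13 kg.
- short_bolt: The SHORT zinc steel hex bolt with its nut screwed on. Shank 14 mm thick, head and nut 22 mm across flats. It lies level on those flats, axis 11 mm above its support. Origin: on the axis, mid-length; x runs from head to threaded end. 56 mm long; head from x = -28 to -18 mm, nut from +14 to +24 mm, shank between. 0.04 to 0.08 kg.
- spring_ring: Bystander: loose thin steel ring lying on the bench, 54 mm outside diameter, 6 mm high. Origin: centre of the underside.
- oil_bottle: Bystander: small grey oil bottle with a black cap standing on the bench, 40 mm in diameter, about 110 mm high. Origin: centre of the underside.
- screwdriver: Bystander: screwdriver with a black handle lying on the bench, about 200 mm long. Origin: underside, x along the tool from handle to tip.

How it is judged:
By the outcome, as a careful person would: the job done as asked, in the order asked, and still so for the second after the job is handed in, with the robot touching nothing.
It also fails if it takes over 109 s, if anything falls off the work surface, if the arm or the gripper's body presses on something with over 40 N, if the wrist force passes 120 N, or if a joint passes its speed limit or range.

## Working session

There is one attempt and no reset: what is moved stays moved. The work goes in short steps, Python scripts to look and compute and a shell command to move; the robot and the scene stay as the last step left them, time stands still between calls to the robot, and variables do not carry over. Pictures are saved under pics/ and viewed, at most 18 in all, crops included, and the job is handed in when it is done.

```bash
ls; mkdir -p pics; python3 - <<'E'
from workcell import manip
import cv2,numpy as np
print(manip.get_obs())
for n in("top","side"):
    im=manip.camera(n); cv2.imwrite(f"pics/{n}0.png",im)
    c=manip.calibration(n);print(n,c)
    for t in "tray_two tray_three bracket saddle frame long_bolt short_bolt spring_ring oil_bottle screwdriver".split():
        print(t,[(round(d['conf'],2),np.round(d['centre']).tolist(),int(d['region'].sum())) for d in manip.masks_of(t,n)[:3]])
E
```

```text
pics
{'clock': 0.0, 'joint_pos': array([-1.327592  ,  0.33288908, -0.06471029,  1.46096818,  0.02161984,
        1.34993291, -0.08847406]), 'joint_velocities': array([ 1.33221698e-03, -7.96917497e-05,  1.80484815e-03, -2.17884578e-04,
        1.46696583e-03, -1.34915416e-03, -2.70934050e-04]), 'tau': array([-3.36164030e-04, -6.25422406e+01,  4.88517154e-02, -3.91621435e+01,
        1.61111739e-02,  9.58986551e-03, -8.45286934e-06]), 'position': array([0.16410333, 0.60277018, 0.30309233]), 'ee_rot': array([ 1.32480709e-01,  9.91185300e-01, -7.48505578e-04, -5.58051095e-05]), 'ft_force': array([ 0.10820097,  0.063987  , -0.5751925 ]), 'torque': array([ 0.01342857, -0.00066216,  0.00426068]), 'grasp_force': 0.0, 'grip_width': 1.0023365590145692}
top {'vfov': 51.98111788789625, 'cx': 246.13498167846086, 'cy': 200.29665169561446, 'camera_from_world': array([[-0.0107013 , -0.9998915 ,  0.01012268,  0.01956261],
       [-0.99379806,  0.00951446, -0.11079209,  0.59896661],
       [ 0.11068376, -0.01124552, -0.99379205,  1.06274405],
       [ 0.        ,  0.        ,  0.        ,  1.        ]
[... 538 characters left out ...]
208,  0.00671661,  0.60730543],
       [-0.03304025,  0.66465836, -0.74641651,  0.04061844],
       [ 0.02697637, -0.74595911, -0.66544518,  0.92430316],
       [ 0.        ,  0.        ,  0.        ,  1.        ]])}
tray_two [(0.86, [326.0, 241.0], 2580)]
tray_three [(0.6, [321.0, 175.0], 2121)]
bracket [(0.92, [245.0, 195.0], 403), (0.69, [214.0, 357.0], 900)]
saddle [(0.96, [335.0, 325.0], 680)]
frame [(0.57, [307.0, 122.0], 211)]
long_bolt [(0.76, [256.0, 264.0], 300), (0.36, [244.0, 194.0], 427)]
short_bolt [(0.62, [264.0, 151.0], 93)]
spring_ring [(0.62, [326.0, 240.0], 2672), (0.53, [202.0, 232.0], 61)]
oil_bottle [(0.67, [242.0, 112.0], 300)]
screwdriver [(0.79, [212.0, 362.0], 761)]
```

```bash
python3 - <<'E'
import cv2
for n,s in(("top",(70,120,430,330)),("side",(180,60,420,384))):
    im=cv2.imread(f"pics/{n}0.png"); a,b,c,d=s
    im=im[b:d,a:c]; f=min(800/im.shape[1],600/im.shape[0]); cv2.imwrite(f"pics/{n}0c.png",cv2.resize(im,None,fx=f,fy=f,interpolation=3)); print(f)
E
```

```text
2.2222222222222223
1.8518518518518519
```

View pics/top0c.png

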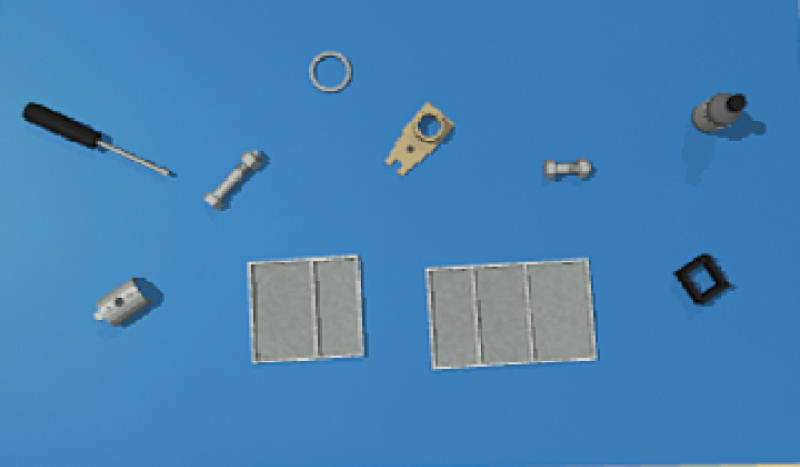

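View pics/side0c.png

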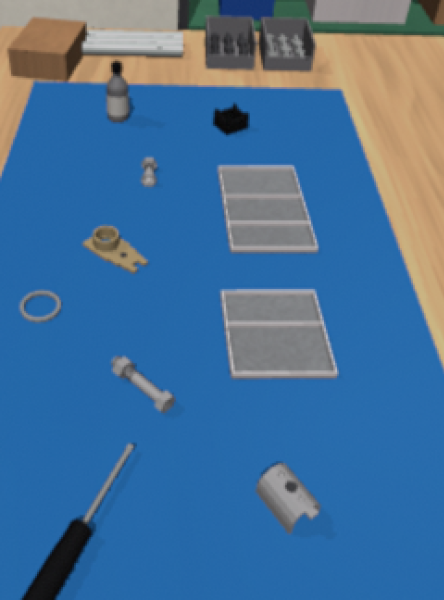

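The top view (crop scale 2.22, offset 70,120) shows the two-bay tray at pixel ~(206,260) and the three-bay tray at ~(302,262). The five parts are where the networks report them: bracket (259,182), long bolt (178,198), short bolt (327,195), saddle (129,256), frame (388,243). The side view agrees. Next I compute world poses.

```bash
cat > h.py <<'E'
from workcell import manip
import cv2,numpy as np
def unproj(uv,z,c):
    f=192/np.tan(np.radians(c['vfov']/2)); T=c['camera_from_world'];R=T[:3,:3];o=-R.T@T[:3,3]
    uv=np.atleast_2d(uv).astype(float)
    d=np.c_[(uv-[c['cx'],c['cy']])/f,np.ones(len(uv))]@R
    return (o+d*((z-o[2])/d[:,2])[:,None])[:,:2]
def proj(P,c):
    f=192/np.tan(np.radians(c['vfov']/2)); T=c['camera_from_world'];P=np.atleast_2d(P)
    q=P@T[:3,:3].T+T[:3,3]; return f*q[:,:2]/q[:,2:]+[c['cx'],c['cy']]
def rect(region,z,c):
    n,l,s,_=cv2.connectedComponentsWithStats(region.astype(np.uint8)); k=1+np.argmax(s[1:,4])
    v,u=np.nonzero(l==k); P=unproj(np.c_[u,v],z,c)
    r=cv2.minAreaRect((P*1000).astype(np.float32)); w,v_=np.linalg.eigh(np.cov(P.T)); a=v_[:,1]
    return P.mean(0),np.array(r[0])/1000,r[1],r[2],np.degrees(np.arctan2(a[1],a[0]))
E
python3 - <<'E'
from h import *
Z=dict(tray_two=.008,tray_three=.008,bracket=.006,saddle=.016,frame=.014,long_bolt=.011,short_bolt=.011,spring_ring=.003,oil_bottle=.05,screwdriver=.012)
for n in("top","side"):
    manip.camera(n); c=manip.calibration(n); print(n)
    for t,z in Z.items():
        m=manip.masks_of(t,n)
        if m:
            a,b,s,ang,p=rect(m[0]['region'],z,c); print(t,round(m[0]['conf'],2),'mean',a.round(3),'rect',b.round(3),np.round(s),round(ang,1),'pca',round(p,1))
E
```

```text
top
tray_two 0.86 mean [0.439 0.124] rect [0.439 0.124] [126. 139.] 2.9 pca 89.4
tray_three 0.88 mean [ 0.429 -0.135] rect [ 0.429 -0.135] [128. 211.] 2.9 pca 92.4
bracket 0.6 mean [ 0.652 -0.022] rect [ 0.652 -0.021] [45. 97.] 49.7 pca 141.8
saddle 0.86 mean [0.449 0.353] rect [0.448 0.354] [40. 62.] 33.6 pca 123.9
frame 0.51 mean [0.608 0.211] rect [0.605 0.215] [22. 87.] 45.3 pca 136.5
long_bolt 0.64 mean [0.603 0.216] rect [0.605 0.215] [25. 92.] 48.4 pca 138.4
spring_ring 0.52 mean [0.723 0.085] rect [0.722 0.085] [15. 37.] 18.3 pca 109.5
oil_bottle 0.52 mean [ 0.678 -0.395] rect [ 0.679 -0.397] [37. 71.] 25.8 pca 117.7
screwdriver 0.65 mean [0.673 0.433] rect [0.672 0.431] [114.  26.] 65.3 pca 65.1
side
tray_two 0.81 mean [0.44 0.13] rect [0.44  0.126] [128. 145.] 2.8 pca 90.7
tray_three 0.61 mean [ 0.43  -0.126] rect [ 0.429 -0.134] [130. 215.] 2.5 pca 91.1
bracket 0.79 mean [ 0.657 -0.024] rect [ 0.652 -0.026] [ 60. 103.] 51.1 pca 130.5
saddle 0.61 mean [0.453 0.352] rect [0.454 0.351] [46. 62.] 33.5 pca 119.8
frame 0.46 mean [ 0.47  -0.379] rect [ 0.469 -0.381] [77. 88.] 28.3 pca 82.5
long_bolt 0.79 mean [0.606 0.215] rect [0.606 0.216] [27. 96.] 47.2 pca 137.8
short_bolt 0.47 mean [ 0.614 -0.209] rect [ 0.615 -0.212] [24. 74.] 2.8 pca 91.4
spring_ring 0.69 mean [0.749 0.095] rect [0.747 0.093] [52. 57.] 42.0 pca 112.6
oil_bottle 0.69 mean [ 0.679 -0.396] rect [ 0.679 -0.413] [ 38. 224.] 5.0 pca 95.3
screwdriver 0.56 mean [0.665 0.412] rect [0.653 0.382] [181.  28.] 66.8 pca 64.5
```

```bash
cat >> h.py <<'E'
from scipy.spatial.transform import Rotation as Ro
def plan(x,y,z,ang=None):
    "slides (cm) in the present tool axes, yaw to bring tool y to ang (deg, mod 180), slides after that yaw"
    o=manip.get_obs(); R=Ro.from_quat(o['ee_rot']).as_matrix(); d=(np.array([x,y,z])-o['position'])*100
    a=np.degrees(np.arctan2(R[1,1],R[0,1])); print('t',round(o['clock'],1),'pos',o['position'].round(4),'yang',round(a,1),'tilt',R[:,2].round(3),'j7',o['joint_pos'][6].round(2))
    print('slide now',(R.T@d).round(2))
    if ang is not None:
        rad=np.degrees(np.arctan2(y,x)); c=[ang+k for k in(-360,-180,0,180,360) if abs(ang+k-rad)<125]
        for t in c:
            yaw=np.radians(a-t); print('yaw',yaw.round(3),'then slide',((R@Ro.from_euler('z',yaw).as_matrix()).T@d).round(2))
E
python3 - <<'E'
from h import *
plan(.64,-.02,.30,-40)
E
```

```text
t 2.2 pos [0.1642 0.6031 0.3039] yang 74.8 tilt [ 0.  0. -1.] j7 -0.09
slide now [-62.28 -47.62   0.39]
yaw 2.003 then slide [-17.14  76.5    0.39]
```

```bash
python3 -m jog '[{"grip":-1,"slide":[-1.9,-1.5,0],"yaw":0},{"grip":-1,"slide":[-3.9,-3,0],"yaw":0},{"grip":-1,"slide":[-3.9,-3,0],"yaw":0},{"grip":-1,"slide":[-3.9,-3,0],"yaw":0},{"grip":-1,"slide":[-3.9,-3,0],"yaw":0},{"grip":-1,"slide":[-3.9,-3,0],"yaw":0},{"grip":-1,"slide":[-3.9,-3,0],"yaw":0},{"grip":-1,"slide":[-3.9,-3,0],"yaw":0}]' && python3 -m jog '[{"grip":-1,"slide":[-3.9,-3,0],"yaw":0},{"grip":-1,"slide":[-3.9,-3,0],"yaw":0},{"grip":-1,"slide":[-3.9,-3,0],"yaw":0},{"grip":-1,"slide":[-3.9,-3,0],"yaw":0},{"grip":-1,"slide":[-3.9,-3,0],"yaw":0},{"grip":-1,"slide":[-3.9,-3,0],"yaw":0},{"grip":-1,"slide":[-3.9,-3,0],"yaw":0},{"grip":-1,"slide":[-2,-1.5,0],"yaw":0}]'
python3 - <<'E'
from h import *
plan(.64,-.02,.30,-40)
im=manip.camera("wrist"); cv2.imwrite("pics/w1.png",im); c=manip.calibration("wrist"); print(c)
for t in "bracket short_bolt long_bolt frame tray_three tray_two".split():
    for m in manip.masks_of(t,"wrist")[:1]: print(t,m['conf'],m['centre'],rect(m['region'],.01,c))
E
```

```text
clock: 3.0
position: [0.3877, 0.3075, 0.3043]
ee_rot: [0.132, 0.991, 0.0, 0.0]
ft_force: [0.9, 0.3, 0.3]
grip_width: 1.0
grasp_force: 0.0
clock: 3.8
position: [0.6118, 0.0108, 0.304]
ee_rot: [0.134, 0.991, -0.001, 0.001]
ft_force: [-0.1, 0.4, -0.8]
grip_width: 0.998
grasp_force: 0.0
t 3.8 pos [0.6118 0.0108 0.304 ] yang 74.5 tilt [ 0.001 -0.002 -1.   ] j7 1.32
slide now [-3.53 -2.21  0.4 ]
yaw 1.999 then slide [-0.55  4.13  0.4 ]
{'vfov': 60.40676963063515, 'cx': 254.66406041237974, 'cy': 190.0547788474158, 'camera_from_world': array([[ 0.2677922 ,  0.96347242, -0.0028714 , -0.17205734],
       [ 0.92660264, -0.25672554,  0.27477181, -0.6023417 ],
       [ 0.2639979 , -0.07624239, -0.96150518,  0.21691519],
       [ 0.        ,  0.        ,  0.        ,  1.        ]])}
bracket 0.66 [242.3, 199.6] (array([ 0.65431043, -0.02195978]), array([ 0.65362976, -0.0215858 ]), (46.55826187133789, 96.51213073730469), 50.75901412963867, np.float64(139.9727961439734))
short_bolt 0.82 [71.9, 213.6] (array([ 0.61672848, -0.21388063]), array([ 0.61652496, -0.21358936]), (27.0246639251709, 69.2399673461914), 2.18432354927063, np.float64(92.37832110566008))
long_bolt 0.71 [443.0, 98.9] (array([0.60619118, 0.21648649]), array([0.60760883, 0.21482051]), (26.522741317749023, 93.39830017089844), 47.17863845825195, np.float64(137.354166758282))
frame 0.25 [70.2, 212.6] (array([ 0.61644452, -0.21365944]), array([ 0.61630457, -0.21393785]), (25.16829490661621, 66.11741638183594), 1.2352077960968018, np.float64(91.4966135964417))
tray_three 0.7 [73.2, 44.2] (array([ 0.45459053, -0.13394997]), array([ 0.44411011, -0.13466434]), (109.57501983642578, 208.72933959960938), 2.654604434967041, np.float64(88.04273166475639))
tray_two 0.68 [311.2, 12.8] (array([0.49039846, 0.10523102]), array([0.50232635, 0.11851849]), (146.71145629882812, 46.58942794799805), 74.42603302001953, np.float64(82.40287946962557))
```

View pics/w1.png

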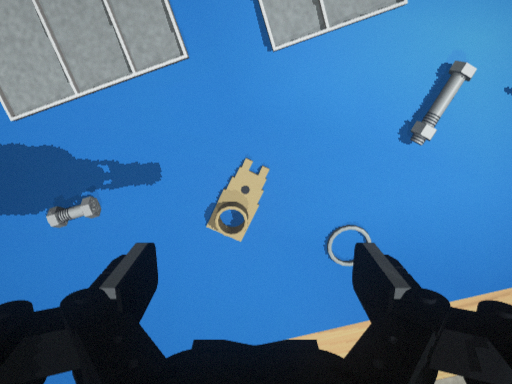

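The wrist view shows the bracket clearly, with the collar centre at ~(232,217) and the fork at ~(257,165). The long bolt's head is at (462,68), and the short bolt is at (72,213).

```bash
python3 - <<'E'
from h import *
c=manip.calibration("wrist")
print(unproj([[232,217]],.024,c),unproj([[245,189]],.005,c))
plan(.670,-.036,.12,-40)
E
```

```text
[[ 0.66395137 -0.02330469]] [[ 0.64112251 -0.00228477]]
t 4.2 pos [0.6101 0.0166 0.3039] yang 74.9 tilt [-0.     0.001 -1.   ] j7 1.32
slide now [-7.17 -3.53 18.39]
yaw 2.005 then slide [-0.19  7.99 18.39]
```

```bash
python3 -m jog '[{"grip":-1,"slide":[0,0,1],"yaw":0.143},{"grip":-1,"slide":[0,0,1],"yaw":0.143},{"grip":-1,"slide":[0,0,1],"yaw":0.143},{"grip":-1,"slide":[0,0,1],"yaw":0.143},{"grip":-1,"slide":[0,0,1],"yaw":0.143},{"grip":-1,"slide":[0,0,1],"yaw":0.143},{"grip":-1,"slide":[0,0,1],"yaw":0.143},{"grip":-1,"slide":[0,0,1],"yaw":0.143}]' >/dev/null && python3 -m jog '[{"grip":-1,"slide":[0,0,1],"yaw":0.143},{"grip":-1,"slide":[0,0,1],"yaw":0.143},{"grip":-1,"slide":[0,0,0],"yaw":0.143},{"grip":-1,"slide":[0,0,0],"yaw":0.143},{"grip":-1,"slide":[0,0,0],"yaw":0.143},{"grip":-1,"slide":[0,0,0],"yaw":0.143},{"grip":-1,"slide":[-3,4,0],"yaw":0},{"grip":-1,"slide":[-2,4,0],"yaw":0}]' >/dev/null && python3 -m jog '[{"grip":-1,"slide":[0,0,0],"yaw":0},{"grip":-1,"slide":[0,0,0],"yaw":0},{"grip":-1,"slide":[0,0,0],"yaw":0},{"grip":-1,"slide":[0,0,0],"yaw":0}]'
cat >> h.py <<'E'
def look(name,things,show=None):
    "things: {name: height of the plane}; settled arm"
    c=manip.calibration("wrist"); im=manip.camera("wrist"); c2=manip.calibration("wrist")
    print('drift',np.abs(c['camera_from_world']-c2['camera_from_world']).max().round(4)); cv2.imwrite(f"pics/{name}.png",im)
    np.savez(f"pics/{name}.npz",T=c['camera_from_world'],v=c['vfov'],cx=c['cx'],cy=c['cy'])
    for t,z in things.items():
        for m in manip.masks_of(t,"wrist")[:2]:
            a,b,s,g,p=rect(m['region'],z,c); print(t,round(m['conf'],2),np.round(m['centre']),'mean',a.round(4),'rect',b.round(4),np.round(s),round(g,1),'pca',round(p,1))
def cal(name):
    d=np.load(f"pics/{name}.npz"); return dict(camera_from_world=d['T'],vfov=float(d['v']),cx=float(d['cx']),cy=float(d['cy']))
E
python3 - <<'E'
from h import *
look("w2",dict(bracket=.005))
plan(.670,-.036,.12,-40)
E
```

```text
clock: 6.15
position: [0.6397, -0.0724, 0.2039]
ee_rot: [0.905, 0.424, 0.0, -0.001]
ft_force: [-0.1, -0.2, 0.2]
grip_width: 1.0
grasp_force: 0.0
drift 0.0002
bracket 0.94 [226. 122.] mean [ 0.6552 -0.0197] rect [ 0.6541 -0.019 ] [47. 96.] 48.2 pca 139.9
t 6.2 pos [ 0.6397 -0.0729  0.2039] yang -39.8 tilt [ 0.     0.001 -1.   ] j7 -0.35
slide now [ 4.77 -0.03  8.4 ]
yaw 0.003 then slide [ 4.77 -0.05  8.4 ]
```

View pics/w2.png

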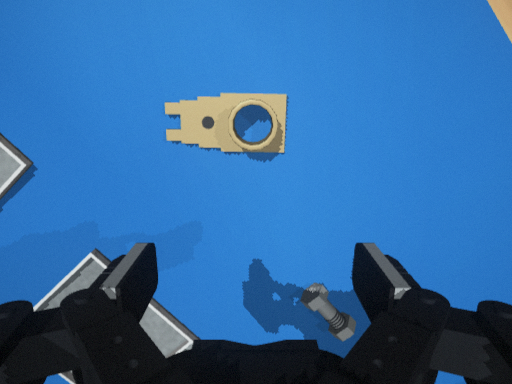

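Bracket is square to the gripper: collar ring centre at ~(254,125), fork at ~(167,122).

```bash
python3 - <<'E'
from h import *
p=unproj([[254,125]],.024,cal("w2"))[0];print(p)
q=unproj([[286,124],[166,122]],.005,cal("w2"));print(q,q.mean(0),np.degrees(np.arctan2(*(q[0]-q[1])[::-1])))
plan(p[0],p[1],.0805,-40)
E
```

```text
[ 0.67139489 -0.0339532 ]
[[ 0.69063531 -0.0508815 ]
 [ 0.61771643  0.01172532]] [ 0.65417587 -0.01957809] -40.64878589645999
t 6.2 pos [ 0.6397 -0.0729  0.2039] yang -39.8 tilt [ 0.     0.001 -1.   ] j7 -0.35
slide now [ 5.02 -0.05 12.35]
yaw 0.003 then slide [ 5.02 -0.07 12.35]
```

```bash
python3 -m jog '[{"grip":-1,"slide":[2.5,-0.05,0],"yaw":0},{"grip":-1,"slide":[2.5,0,0],"yaw":0},{"grip":-0.2,"slide":[0,0,3],"yaw":0},{"grip":-0.2,"slide":[0,0,4],"yaw":0},{"grip":-0.2,"slide":[0,0,3],"yaw":0},{"grip":-0.2,"slide":[0,0,1.5],"yaw":0},{"grip":-0.2,"slide":[0,0,0.85],"yaw":0},{"grip":-0.2,"slide":[0,0,0],"yaw":0}]' 60 && python3 -m jog '[{"grip":0.3,"slide":[0,0,0],"yaw":0},{"grip":1,"slide":[0,0,0],"yaw":0},{"grip":1,"slide":[0,0,0],"yaw":0},{"grip":1,"slide":[0,0,0],"yaw":0},{"grip":1,"slide":[0,0,0],"yaw":0},{"grip":1,"slide":[0,0,0],"yaw":0}]'
```

```text
clock: 7.05
position: [0.6714, -0.0356, 0.0803]
ee_rot: [0.906, 0.423, -0.0, -0.0]
ft_force: [1.5, 0.2, 0.6]
grip_width: 0.604
grasp_force: 0.0
clock: 7.65
position: [0.6724, -0.0359, 0.0823]
ee_rot: [0.906, 0.423, 0.001, 0.0]
ft_force: [-1.3, 0.1, 6.6]
grip_width: 0.408
grasp_force: 60.8
```

```bash
python3 -m jog '[{"grip":1,"slide":[0,0,-0.5],"yaw":0},{"grip":1,"slide":[0,0,-1.5],"yaw":0},{"grip":1,"slide":[0,0,-3],"yaw":0},{"grip":1,"slide":[0,0,-1],"yaw":0},{"grip":1,"slide":[0,0,0],"yaw":0},{"grip":1,"slide":[0,0,0],"yaw":0}]'
python3 - <<'E'
from h import *
look("w3",dict(bracket=.005+.06,tray_two=.01,tray_three=.01))
plan(.671-.234+.0215,.1535,.14,3-180+180)
E
```

```text
clock: 8.25
position: [0.6711, -0.0355, 0.1399]
ee_rot: [0.906, 0.423, -0.0, -0.0]
ft_force: [-0.3, 0.2, -1.6]
grip_width: 0.409
grasp_force: 60.2
drift 0.001
bracket 0.57 [225. 231.] mean [ 0.6598 -0.0199] rect [ 0.6542 -0.0224] [55. 94.] 50.1 pca 139.3
t 8.4 pos [ 0.6709 -0.0357  0.1392] yang -39.9 tilt [-0.002 -0.    -1.   ] j7 -0.38
slide now [  0.88 -28.43  -0.04]
yaw -0.749 then slide [ 20.   -20.22  -0.04]
```

View pics/w3.png

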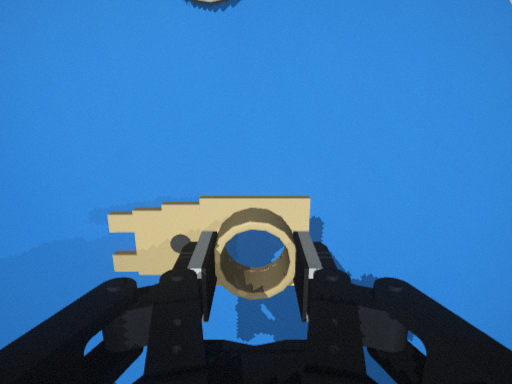

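```bash
python3 -m jog '[{"grip":1,"slide":[0,0,0],"yaw":-0.15},{"grip":1,"slide":[0,0,0],"yaw":-0.15},{"grip":1,"slide":[0,0,0],"yaw":-0.15},{"grip":1,"slide":[0,0,0],"yaw":-0.15},{"grip":1,"slide":[0,0,0],"yaw":-0.15},{"grip":1,"slide":[2,-2,0],"yaw":0},{"grip":1,"slide":[3,-3,0],"yaw":0},{"grip":1,"slide":[3,-3,0],"yaw":0}]' >/dev/null && python3 -m jog '[{"grip":1,"slide":[3,-3,0],"yaw":0},{"grip":1,"slide":[3,-3,0],"yaw":0},{"grip":1,"slide":[3,-3,0],"yaw":0},{"grip":1,"slide":[2,-2.2,0],"yaw":0},{"grip":1,"slide":[1,-1,0],"yaw":0},{"grip":1,"slide":[0,0,0],"yaw":0},{"grip":1,"slide":[0,0,0],"yaw":0},{"grip":1,"slide":[0,0,0],"yaw":0}]'
python3 - <<'E'
from h import *
look("w4",dict(tray_two=.01))
plan(.4595,.1536,.0860,3.5)
E
```

```text
clock: 10.05
position: [0.4598, 0.1523, 0.1404]
ee_rot: [0.689, 0.725, -0.0, 0.0]
ft_force: [-0.1, 0.1, -1.2]
grip_width: 0.412
grasp_force: 60.4
drift 0.0002
tray_two 0.69 [238. 185.] mean [0.4382 0.1761] rect [0.4394 0.163 ] [127.  68.] 2.8 pca -177.9
t 10.2 pos [0.4597 0.1523 0.1403] yang 2.9 tilt [ 0. -0. -1.] j7 -0.23
slide now [ 0.13 -0.01  5.43]
yaw -0.01 then slide [ 0.13 -0.01  5.43]
```

View pics/w4.png

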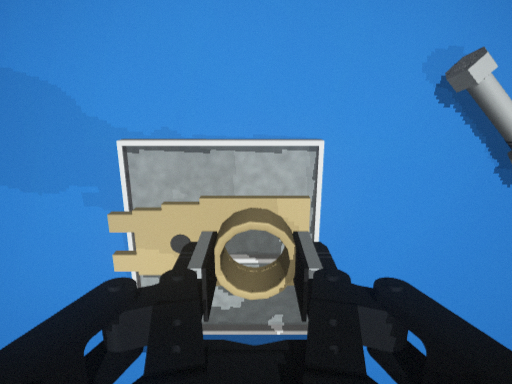

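The bracket hangs over tray_two's wide bay. The tray's far-wall outer corners are at ~(118,141) and (323,141); the bottom light line at row ~331 is a rib or wall.

```bash
python3 - <<'E'
from h import *
c=cal("w4")
print(unproj([[118,141],[323,141],[180,331]],.010,c))
t=np.radians(2.9);R=np.array([[np.cos(t),-np.sin(t)],[np.sin(t),np.cos(t)]])
for ctr in([.439,.124],):
    for l in([-.063,.0695],[.063,.0695],[0,-.011],[0,-.0695]): 
        p=R@l+ctr; print(p.round(4),proj([*p,.01],c).round())
E
```

```text
[[0.37589212 0.19151769]
 [0.49986627 0.19804594]
 [0.41215039 0.05714488]]
[0.3726 0.1902] [[113. 143.]]
[0.4984 0.1966] [[320. 143.]]
[0.4396 0.113 ] [[220. 263.]]
[0.4425 0.0546] [[222. 336.]]
```

```bash
python3 -m jog '[{"grip":1,"slide":[0.2,0.1,1.5],"yaw":0},{"grip":1,"slide":[0,0,2],"yaw":0},{"grip":1,"slide":[0,0,1],"yaw":0},{"grip":1,"slide":[0,0,0.5],"yaw":0},{"grip":1,"slide":[0,0,0.35],"yaw":0},{"grip":1,"slide":[0,0,0],"yaw":0}]' && python3 -m jog '[{"grip":0,"slide":[0,0,0],"yaw":0},{"grip":-0.2,"slide":[0,0,0],"yaw":0},{"grip":-0.3,"slide":[0,0,0],"yaw":0},{"grip":-0.3,"slide":[0,0,-2],"yaw":0},{"grip":-0.5,"slide":[0,0,-3],"yaw":0},{"grip":-1,"slide":[0,0,-4],"yaw":0},{"grip":-1,"slide":[0,0,0],"yaw":0},{"grip":-1,"slide":[0,0,0],"yaw":0}]'
python3 - <<'E'
from h import *
look("w5",dict(bracket=.01,tray_two=.01,long_bolt=.011))
plan(.606-.0037,.216+.0034,.12,137.8+90)
E
```

```text
clock: 10.75
position: [0.4602, 0.1551, 0.087]
ee_rot: [0.688, 0.725, 0.0, 0.0]
ft_force: [-0.1, 0.5, -2.1]
grip_width: 0.407
grasp_force: 60.3
clock: 11.55
position: [0.4603, 0.1556, 0.1777]
ee_rot: [0.688, 0.726, 0.001, -0.0]
ft_force: [0.2, -0.6, 0.6]
grip_width: 1.0
grasp_force: 0.0
drift 0.0017
bracket 0.82 [226. 190.] mean [0.4415 0.1564] rect [0.4393 0.1538] [95. 49.] 4.3 pca -175.7
tray_two 0.96 [228. 235.] mean [0.4407 0.1244] rect [0.4411 0.1256] [128. 143.] 2.8 pca 105.7
long_bolt 0.67 [466. 122.] mean [0.6071 0.2168] rect [0.608  0.2155] [26. 96.] 47.6 pca 137.6
t 11.8 pos [0.4594 0.155  0.1759] yang 3.0 tilt [-0.001 -0.001 -1.   ] j7 -0.27
slide now [ 5.68 14.62  5.56]
yaw -0.781 then slide [-6.26 14.38  5.56]
```

View pics/w5.png

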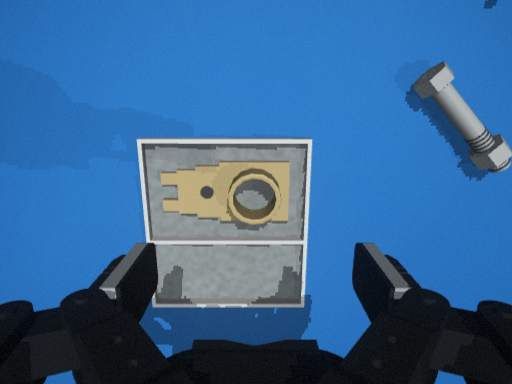

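The bracket lies flat in the wide bay, and the narrow bay is below the rib at row ~242. The long bolt's head is at (435,80).

```bash
python3 -m jog '[{"grip":-1,"slide":[0,0,0],"yaw":-0.13},{"grip":-1,"slide":[0,0,0],"yaw":-0.13},{"grip":-1,"slide":[0,0,0],"yaw":-0.13},{"grip":-1,"slide":[0,0,0],"yaw":-0.13},{"grip":-1,"slide":[0,0,0],"yaw":-0.13},{"grip":-1,"slide":[0,0,0],"yaw":-0.13},{"grip":-1,"slide":[-1.5,3.5,0],"yaw":0},{"grip":-1,"slide":[-1.5,3.5,0],"yaw":0}]' >/dev/null && python3 -m jog '[{"grip":-1,"slide":[-1.5,3.5,0],"yaw":0},{"grip":-1,"slide":[-1.5,3.5,2],"yaw":0},{"grip":-1,"slide":[0,0,2],"yaw":0},{"grip":-1,"slide":[0,0,0],"yaw":0},{"grip":-1,"slide":[0,0,0],"yaw":0},{"grip":-1,"slide":[0,0,0],"yaw":0}]'
python3 - <<'E'
from h import *
look("w6",dict(long_bolt=.011))
plan(.603,.219,.081,47.6)
E
```

```text
clock: 13.15
position: [0.5986, 0.2182, 0.138]
ee_rot: [0.361, 0.933, 0.0, 0.0]
ft_force: [-0.1, 0.0, -0.0]
grip_width: 0.998
grasp_force: 0.0
drift 0.0006
long_bolt 0.84 [257. 217.] mean [0.6062 0.2173] rect [0.6084 0.2151] [26. 93.] 48.0 pca 137.6
t 13.2 pos [0.5987 0.2185 0.1383] yang 47.7 tilt [ 0.001  0.001 -1.   ] j7 0.62
slide now [-0.29  0.32  5.73]
yaw 0.002 then slide [-0.28  0.32  5.73]
```

```bash
python3 -m jog '[{"grip":-0.4,"slide":[-0.35,0.35,2],"yaw":0},{"grip":-0.4,"slide":[0,0,2],"yaw":0},{"grip":-0.4,"slide":[0,0,1],"yaw":0},{"grip":-0.4,"slide":[0,0,0.7],"yaw":0},{"grip":0.3,"slide":[0,0,0],"yaw":0},{"grip":1,"slide":[0,0,0],"yaw":0},{"grip":1,"slide":[0,0,0],"yaw":0},{"grip":1,"slide":[0,0,0],"yaw":0}]' 60 && python3 -m jog '[{"grip":1,"slide":[0,0,0],"yaw":0},{"grip":1,"slide":[0,0,0],"yaw":0},{"grip":1,"slide":[0,0,0],"yaw":0},{"grip":1,"slide":[0,0,-2],"yaw":0},{"grip":1,"slide":[0,0,-4],"yaw":0},{"grip":1,"slide":[0,0,0],"yaw":0},{"grip":1,"slide":[0,0,0],"yaw":0},{"grip":1,"slide":[0,0,0],"yaw":0}]'
python3 - <<'E'
from h import *
look("w7",dict(long_bolt=.071))
t=np.radians(2.9); p=np.array([.4405,.125])+[.0395*np.sin(t),-.0395*np.cos(t)]; print(p)
plan(p[0]-.005,p[1],.14,92.9)
E
```

```text
clock: 14.05
position: [0.604, 0.219, 0.0811]
ee_rot: [0.361, 0.933, 0.001, 0.0]
ft_force: [-1.7, -0.6, 4.3]
grip_width: 0.132
grasp_force: 58.8
clock: 14.85
position: [0.6029, 0.2187, 0.139]
ee_rot: [0.361, 0.933, -0.0, -0.001]
ft_force: [-0.0, 0.8, -0.6]
grip_width: 0.134
grasp_force: 58.8
drift 0.0005
long_bolt 0.93 [255. 236.] mean [0.6014 0.2212] rect [0.6058 0.2154] [25. 93.] 46.0 pca 137.8
[0.44249842 0.08555059]
t 14.9 pos [0.6028 0.2186 0.1387] yang 47.7 tilt [-0.002 -0.001 -1.   ] j7 0.62
slide now [  3.29 -20.96  -0.09]
yaw 2.353 then slide [-17.19  12.45  -0.09]
yaw -0.788 then slide [ 17.19 -12.45  -0.09]
```

View pics/w7.png

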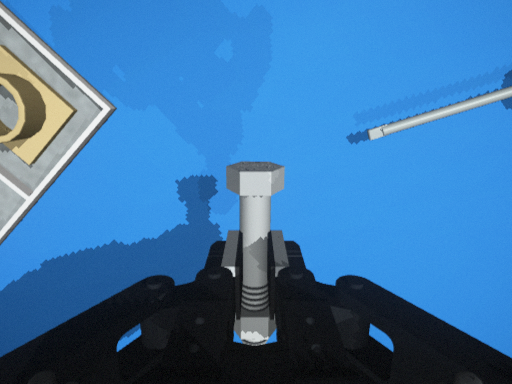

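Bolt is held level by its shank, head at (255,178), toward tool +x.

```bash
python3 -m jog '[{"grip":1,"slide":[0,0,-1],"yaw":-0.131},{"grip":1,"slide":[0,0,0],"yaw":-0.131},{"grip":1,"slide":[0,0,0],"yaw":-0.131},{"grip":1,"slide":[0,0,0],"yaw":-0.131},{"grip":1,"slide":[0,0,0],"yaw":-0.132},{"grip":1,"slide":[0,0,0],"yaw":-0.132},{"grip":1,"slide":[2,-1.4,0],"yaw":0},{"grip":1,"slide":[3,-2.2,0],"yaw":0}]' >/dev/null && python3 -m jog '[{"grip":1,"slide":[3,-2.2,0],"yaw":0},{"grip":1,"slide":[3,-2.2,0],"yaw":0},{"grip":1,"slide":[3,-2.2,0],"yaw":0},{"grip":1,"slide":[2.2,-1.6,0],"yaw":0},{"grip":1,"slide":[1,-0.7,1],"yaw":0},{"grip":1,"slide":[0,0,0],"yaw":0},{"grip":1,"slide":[0,0,0],"yaw":0},{"grip":1,"slide":[0,0,0],"yaw":0}]'
python3 - <<'E'
from h import *
plan(.4375,.0855,.0848,92.9)
E
```

```text
clock: 16.55
position: [0.4388, 0.0859, 0.1402]
ee_rot: [-0.025, 1.0, -0.0, 0.0]
ft_force: [-0.2, -0.3, -1.7]
grip_width: 0.134
grasp_force: 58.8
t 16.6 pos [0.4388 0.0859 0.1402] yang 92.9 tilt [ 0.001 -0.    -1.   ] j7 1.38
slide now [ 0.13 -0.03  5.54]
yaw 3.142 then slide [-0.13  0.03  5.54]
yaw 0.0 then slide [ 0.13 -0.03  5.54]
```

```bash
python3 -m jog '[{"grip":1,"slide":[0.1,0,2],"yaw":0},{"grip":1,"slide":[0,0,2],"yaw":0},{"grip":1,"slide":[0,0,1],"yaw":0},{"grip":1,"slide":[0,0,0.55],"yaw":0},{"grip":1,"slide":[0,0,0],"yaw":0},{"grip":0.45,"slide":[0,0,0],"yaw":0},{"grip":0.45,"slide":[0,0,0],"yaw":0},{"grip":0.45,"slide":[0,0,0],"yaw":0}]' && python3 -m jog '[{"grip":0.45,"slide":[0,0,-1],"yaw":0},{"grip":0.4,"slide":[0,0,-3],"yaw":0},{"grip":0,"slide":[0,0,-4],"yaw":0},{"grip":-1,"slide":[0,0,-3],"yaw":0},{"grip":-1,"slide":[0,0,0],"yaw":0},{"grip":-1,"slide":[0,0,0],"yaw":0},{"grip":-1,"slide":[0,0,0],"yaw":0}]'
python3 - <<'E'
from h import *
look("w8",dict(long_bolt=.014,tray_two=.01,bracket=.01,tray_three=.01))
ct=manip.calibration("top"); print(unproj([[388,243]],.02,ct)); manip.camera("top")
for m in manip.masks_of("frame","top")[:3]: print(m['conf'],m['centre'],rect(m['region'],.02,ct))
x,y=unproj([[388,243]],.02,ct)[0]; plan(x+.05,y,.2,90)
E
```

```text
clock: 17.35
position: [0.4373, 0.0854, 0.0848]
ee_rot: [-0.025, 1.0, 0.0, 0.0]
ft_force: [0.8, 0.3, 0.3]
grip_width: 0.276
grasp_force: 0.0
clock: 18.05
position: [0.4365, 0.085, 0.1939]
ee_rot: [-0.025, 1.0, -0.0, -0.0]
ft_force: [0.4, 0.1, -0.6]
grip_width: 0.995
grasp_force: 0.0
drift 0.0005
long_bolt 0.71 [340. 194.] mean [0.438  0.1527] rect [0.4386 0.1542] [95. 48.] 3.2 pca -176.8
long_bolt 0.62 [256. 193.] mean [0.4411 0.0859] rect [0.4436 0.0862] [92. 26.] 2.8 pca -177.6
tray_two 0.87 [294. 178.] mean [0.4327 0.1198] rect [0.4408 0.1258] [126. 139.] 3.0 pca 120.7
bracket 0.64 [342. 191.] mean [0.4396 0.1537] rect [0.4397 0.1549] [97. 48.] 3.4 pca -176.9
tray_three 0.73 [ 56. 165.] mean [ 0.4282 -0.0705] rect [ 0.429  -0.0756] [128. 102.] 1.6 pca 171.4
[[ 0.47680814 -0.38160303]]
0.72 [385.5, 241.3] (array([ 0.4702862 , -0.37470041]), array([ 0.46995444, -0.37496277]), (52.08949279785156, 54.34691619873047), 30.60481071472168, np.float64(108.55067941540013))
t 18.4 pos [0.4368 0.0851 0.194 ] yang 92.9 tilt [-0.001 -0.    -1.   ] j7 1.34
slide now [ -6.65 -47.06  -0.59]
yaw 3.192 then slide [ 9.   46.67 -0.59]
```

```bash
python3 -m jog '[{"grip":-1,"slide":[-0.2,-2,0],"yaw":0},{"grip":-1,"slide":[-0.2,-4,0],"yaw":0},{"grip":-1,"slide":[-0.2,-4,0],"yaw":0},{"grip":-1,"slide":[-0.2,-4,0],"yaw":0},{"grip":-1,"slide":[-0.2,-4,0],"yaw":0},{"grip":-1,"slide":[-0.2,-4,0],"yaw":0},{"grip":-1,"slide":[-0.2,-4,0],"yaw":0},{"grip":-1,"slide":[-0.2,-4,0],"yaw":0}]' >/dev/null && python3 -m jog '[{"grip":-1,"slide":[-0.2,-4,0],"yaw":0},{"grip":-1,"slide":[-0.2,-4,0],"yaw":0},{"grip":-1,"slide":[-0.2,-4,0],"yaw":0},{"grip":-1,"slide":[-0.2,-4,0],"yaw":0},{"grip":-1,"slide":[0,-2.7,0],"yaw":0},{"grip":-1,"slide":[0,0,0],"yaw":0.14},{"grip":-1,"slide":[0,0,0],"yaw":0.14},{"grip":-1,"slide":[0,0,0],"yaw":0.14}]' && python3 -m jog '[{"grip":-1,"slide":[0,0,0],"yaw":0.14},{"grip":-1,"slide":[0,0,0],"yaw":0.14},{"grip":-1,"slide":[0,0,0],"yaw":0.14},{"grip":-1,"slide":[0,0,0],"yaw":0.14},{"grip":-1,"slide":[0,0,0],"yaw":0.107},{"grip":-1,"slide":[0,0,0],"yaw":0},{"grip":-1,"slide":[0,0,0],"yaw":0},{"grip":-1,"slide":[0,0,0],"yaw":0}]'
python3 - <<'E'
from h import *
look("w9",dict(frame=.02))
plan(.472,-.377,.081,30.6)
E
```

```text
clock: 20.0
position: [0.4852, -0.4003, 0.1938]
ee_rot: [0.187, 0.982, 0.0, -0.0]
ft_force: [1.1, -0.1, 0.6]
grip_width: 1.0
grasp_force: 0.0
clock: 20.8
position: [0.4854, -0.4, 0.1943]
ee_rot: [0.494, 0.869, 0.0, -0.0]
ft_force: [-0.6, -0.3, 0.7]
grip_width: 0.996
grasp_force: 0.0
drift 0.0005
frame 0.66 [249. 165.] mean [ 0.472  -0.3762] rect [ 0.472  -0.3764] [50. 48.] 32.6 pca -139.0
t 20.9 pos [ 0.4853 -0.4001  0.1944] yang 30.7 tilt [ 0.  0. -1.] j7 1.52
slide now [ 2.66  0.03 11.34]
yaw 3.143 then slide [-2.66 -0.02 11.34]
yaw 0.001 then slide [ 2.66  0.02 11.34]
```

View pics/w9.png

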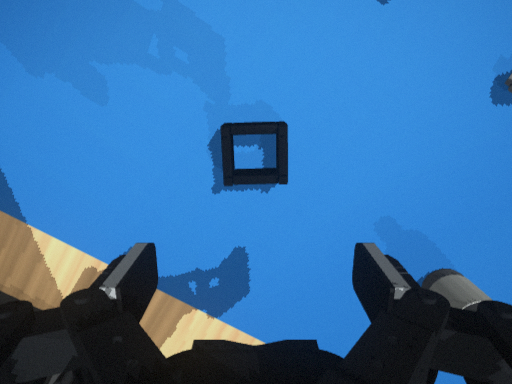

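Frame is square to the fingers, centre ~(255,154); the bottle (~(460,290)) is well outside the right finger's path.

```bash
python3 -m jog '[{"grip":-1,"slide":[1.35,0,0],"yaw":0},{"grip":-1,"slide":[1.35,0,2],"yaw":0},{"grip":-1,"slide":[0,0,4],"yaw":0},{"grip":-0.7,"slide":[0,0,3],"yaw":0},{"grip":-0.5,"slide":[0,0,1.5],"yaw":0},{"grip":-0.4,"slide":[0,0,0.85],"yaw":0},{"grip":-0.4,"slide":[0,0,0],"yaw":0},{"grip":0,"slide":[0,0,0],"yaw":0}]' 45 && python3 -m jog '[{"grip":1,"slide":[0,0,0],"yaw":0},{"grip":1,"slide":[0,0,0],"yaw":0},{"grip":1,"slide":[0,0,0],"yaw":0},{"grip":1,"slide":[0,0,0],"yaw":0},{"grip":1,"slide":[0,0,-2],"yaw":0},{"grip":1,"slide":[0,0,-4],"yaw":0},{"grip":1,"slide":[0,0,0],"yaw":0},{"grip":1,"slide":[0,0,0],"yaw":0}]'
python3 - <<'E'
from h import *
look("w10",dict(frame=.09))
t=np.radians(2.9); p=np.array([.430,-.1345])+.062*np.array([np.sin(t),-np.cos(t)]); print(p)
plan(p[0],p[1],.14,2.9)
E
```

```text
clock: 21.7
position: [0.4721, -0.3774, 0.0822]
ee_rot: [0.495, 0.869, -0.0, 0.001]
ft_force: [-7.8, 5.9, 29.2]
grip_width: 0.554
grasp_force: 43.3
clock: 22.5
position: [0.4722, -0.3769, 0.1419]
ee_rot: [0.495, 0.869, 0.0, 0.001]
ft_force: [0.2, 0.3, -0.2]
grip_width: 0.546
grasp_force: 46.3
drift 0.0016
frame 0.67 [257. 264.] mean [ 0.4689 -0.3697] rect [ 0.4697 -0.3709] [47. 53.] 32.0 pca 121.3
[ 0.43313676 -0.1964206 ]
t 22.6 pos [ 0.4715 -0.3763  0.1403] yang 30.6 tilt [-0.     0.001 -1.   ] j7 1.54
slide now [17.43  5.86  0.04]
yaw 0.484 then slide [18.16 -2.92  0.04]
```

View pics/w10.png

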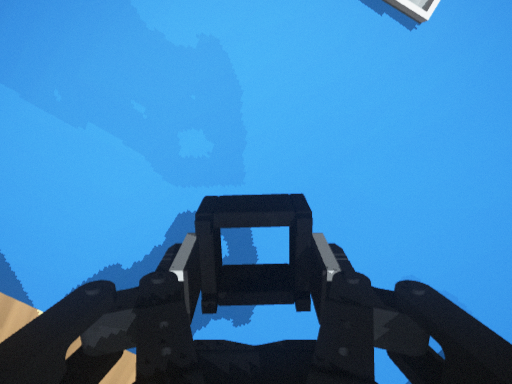

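```bash
python3 -m jog '[{"grip":1,"slide":[0,0,0],"yaw":0.121},{"grip":1,"slide":[0,0,0],"yaw":0.121},{"grip":1,"slide":[0,0,0],"yaw":0.121},{"grip":1,"slide":[0,0,0],"yaw":0.121},{"grip":1,"slide":[2.5,-0.4,0],"yaw":0},{"grip":1,"slide":[3.5,-0.6,0],"yaw":0},{"grip":1,"slide":[3.5,-0.6,0],"yaw":0},{"grip":1,"slide":[3.5,-0.6,0],"yaw":0}]' >/dev/null && python3 -m jog '[{"grip":1,"slide":[3.5,-0.5,0],"yaw":0},{"grip":1,"slide":[1.7,-0.3,0],"yaw":0},{"grip":1,"slide":[0,0,0],"yaw":0},{"grip":1,"slide":[0,0,0],"yaw":0},{"grip":1,"slide":[0,0,0],"yaw":0}]'
python3 - <<'E'
from h import *
look("w11",dict(tray_three=.01,frame=.08))
plan(.4331,-.1964,.0852,2.9)
E
```

```text
clock: 23.9
position: [0.4326, -0.1974, 0.1409]
ee_rot: [0.69, 0.724, -0.0, 0.0]
ft_force: [-0.6, -0.2, -0.8]
grip_width: 0.548
grasp_force: 46.3
drift 0.0005
tray_three 0.61 [255. 106.] mean [ 0.4322 -0.1347] rect [ 0.4329 -0.1556] [127. 156.] 2.9 pca 156.9
frame 0.82 [253. 264.] mean [ 0.4329 -0.1936] rect [ 0.4329 -0.1953] [50. 57.] 4.8 pca 93.6
t 24.1 pos [ 0.4324 -0.1975  0.1409] yang 2.8 tilt [-0.    -0.001 -1.   ] j7 0.81
slide now [0.11 0.08 5.57]
yaw -0.002 then slide [0.11 0.08 5.57]
```

View pics/w11.png

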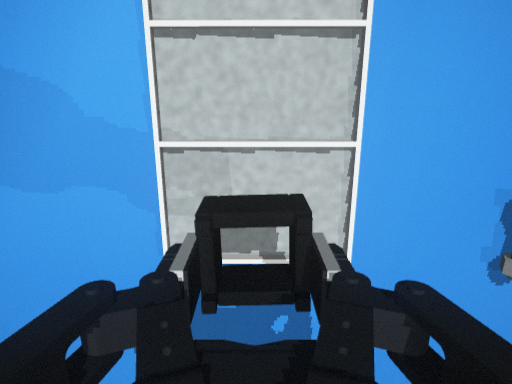

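Frame hangs over the widest bay. Rib centrelines sit at rows ~144 and ~23, the outer wall at row ~261, and the side walls at columns ~160 and 358 at the rib.

```bash
python3 - <<'E'
from h import *
c=cal("w11")
q=unproj([[162,144],[356,144],[150,23],[370,23],[280,262]],.010,c);print(q.round(4))
t=np.radians(2.9);R=np.array([[np.cos(t),-np.sin(t)],[np.sin(t),np.cos(t)]])
# ribs at local y=-22.5 (76 bay / 64 bay) and +44.5 ; outer wall -101.5
for (a,b),l in(((q[0],q[1]),-.0225),((q[2],q[3]),.0445)): print((a+b)/2-R@[0,l])
print((R.T@q[4])[1]-(-.1015), np.array(R.T@[.4315,-.1345]))
E
```

```text
[[ 0.3751 -0.1586]
 [ 0.4931 -0.1527]
 [ 0.3703 -0.0918]
 [ 0.4918 -0.0857]
 [ 0.4525 -0.2344]]
[ 0.43295566 -0.13314695]
[ 0.43329914 -0.13319084]
-0.1554914751128326 [ 0.42414265 -0.15615861]
```

```bash
python3 -m jog '[{"grip":1,"slide":[0.2,0.25,2],"yaw":0},{"grip":1,"slide":[0,0,2],"yaw":0},{"grip":1,"slide":[0,0,1],"yaw":0},{"grip":1,"slide":[0,0,0.5],"yaw":0},{"grip":1,"slide":[0,0,0],"yaw":0},{"grip":1,"slide":[0,0,0],"yaw":0}]' && python3 -m jog '[{"grip":-0.2,"slide":[0,0,0],"yaw":0},{"grip":-0.35,"slide":[0,0,0],"yaw":0},{"grip":-0.4,"slide":[0,0,0],"yaw":0},{"grip":-0.4,"slide":[0,0,-2],"yaw":0},{"grip":-0.4,"slide":[0,0,-4],"yaw":0},{"grip":-1,"slide":[0,0,-4],"yaw":0},{"grip":-1,"slide":[0,0,0],"yaw":0},{"grip":-1,"slide":[0,0,0],"yaw":0}]'
python3 - <<'E'
from h import *
look("w12",dict(tray_three=.01,frame=.025))
plan(.451,.353,.2,33.6)
E
```

```text
clock: 24.65
position: [0.4352, -0.1948, 0.0863]
ee_rot: [0.689, 0.724, 0.0, 0.0]
ft_force: [-0.1, 0.9, -0.7]
grip_width: 0.551
grasp_force: 46.3
clock: 25.45
position: [0.4355, -0.1939, 0.1864]
ee_rot: [0.689, 0.725, 0.001, 0.0]
ft_force: [0.0, -0.0, -1.0]
grip_width: 0.998
grasp_force: 0.0
drift 0.002
tray_three 0.78 [251. 105.] mean [ 0.4317 -0.1342] rect [ 0.4323 -0.1491] [127. 174.] 3.0 pca 92.9
frame 0.92 [254. 202.] mean [ 0.4357 -0.1915] rect [ 0.4356 -0.1921] [48. 50.] 4.5 pca 80.3
t 25.6 pos [ 0.4345 -0.194   0.185 ] yang 2.9 tilt [-0.002  0.    -1.   ] j7 0.69
slide now [54.55  4.39 -1.49]
yaw -0.536 then slide [44.65 31.65 -1.49]
```

View pics/w12.png

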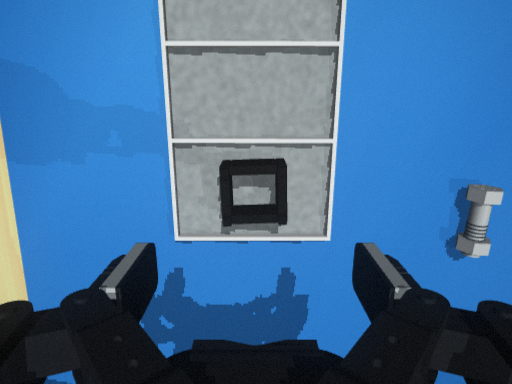

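Frame lies flat within the widest bay (pixels 220–287, 158–226), clear of the ribs. Next is the saddle.

```bash
python3 -m jog '[{"grip":-1,"slide":[2,0.4,0],"yaw":0},{"grip":-1,"slide":[4,0.5,0],"yaw":0},{"grip":-1,"slide":[4,0.5,0],"yaw":0},{"grip":-1,"slide":[4,0.5,0],"yaw":0},{"grip":-1,"slide":[4,0.5,0],"yaw":0},{"grip":-1,"slide":[4,0.5,0],"yaw":0},{"grip":-1,"slide":[4,0.5,0],"yaw":0},{"grip":-1,"slide":[4,0.5,0],"yaw":0}]' >/dev/null && python3 -m jog '[{"grip":-1,"slide":[4,0.5,0],"yaw":0},{"grip":-1,"slide":[4,0.5,0],"yaw":0},{"grip":-1,"slide":[4,0.5,0],"yaw":0},{"grip":-1,"slide":[4,0.5,0],"yaw":0},{"grip":-1,"slide":[4,0.5,0],"yaw":0},{"grip":-1,"slide":[1.5,0,0],"yaw":0},{"grip":-1,"slide":[0,0,0],"yaw":-0.134},{"grip":-1,"slide":[0,0,0],"yaw":-0.134}]' >/dev/null && python3 -m jog '[{"grip":-1,"slide":[0,0,0],"yaw":-0.134},{"grip":-1,"slide":[0,0,0],"yaw":-0.134},{"grip":-1,"slide":[0,0,0],"yaw":0},{"grip":-1,"slide":[0,0,0],"yaw":0},{"grip":-1,"slide":[0,0,0],"yaw":0}]'
python3 - <<'E'
from h import *
look("w13",dict(saddle=.016))
plan(.451,.353,.081,33.6)
E
```

```text
clock: 27.7
position: [0.4731, 0.3228, 0.1854]
ee_rot: [0.474, 0.88, -0.0, -0.0]
ft_force: [0.4, -0.4, 0.1]
grip_width: 0.999
grasp_force: 0.0
drift 0.0007
saddle 0.86 [254. 144.] mean [0.4527 0.3525] rect [0.4515 0.3536] [38. 64.] 34.6 pca 125.5
saddle 0.72 [160. 326.] mean [0.4715 0.1757] rect [0.4705 0.1724] [29. 34.] 5.9 pca 139.5
t 27.8 pos [0.4731 0.3231 0.1857] yang 33.5 tilt [-0. -0. -1.] j7 0.19
slide now [ 3.72 -0.19 10.46]
yaw -0.002 then slide [ 3.72 -0.18 10.46]
```

View pics/w13.png

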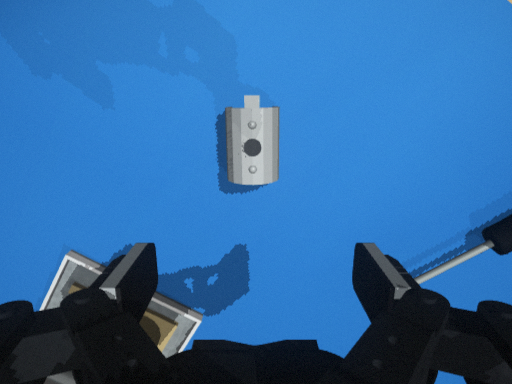

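Saddle is aligned with the tool, tab at (252,101), crown hole at (252,147), body columns 227–279, rows 107–185.

```bash
python3 - <<'E'
from h import *
c=cal("w13")
print(unproj([[252,147]],.033,c),unproj([[252,101],[252,108],[253,185]],.033,c))
p=unproj([[252.5,147]],.033,c)[0]; plan(p[0],p[1],.081,33.6)
E
```

```text
[[0.45251011 0.35256754]] [[0.43602134 0.37765217]
 [0.43845182 0.37395465]
 [0.46769431 0.33073814]]
t 27.8 pos [0.4731 0.3231 0.1857] yang 33.5 tilt [-0. -0. -1.] j7 0.19
slide now [ 3.6  -0.05 10.46]
yaw -0.002 then slide [ 3.6  -0.05 10.46]
```

```bash
python3 -m jog '[{"grip":-0.8,"slide":[1.8,-0.05,0],"yaw":0},{"grip":-0.6,"slide":[1.8,0,2],"yaw":0},{"grip":-0.4,"slide":[0,0,4],"yaw":0},{"grip":-0.3,"slide":[0,0,2.5],"yaw":0},{"grip":-0.2,"slide":[0,0,1.5],"yaw":0},{"grip":-0.2,"slide":[0,0,0.65],"yaw":0},{"grip":-0.1,"slide":[0,0,0],"yaw":0},{"grip":0,"slide":[0,0,0],"yaw":0}]' 60 && python3 -m jog '[{"grip":0.1,"slide":[0,0,0],"yaw":0},{"grip":0.2,"slide":[0,0,0],"yaw":0},{"grip":1,"slide":[0,0,0],"yaw":0},{"grip":1,"slide":[0,0,0],"yaw":0},{"grip":1,"slide":[0,0,0],"yaw":0},{"grip":1,"slide":[0,0,0],"yaw":0},{"grip":1,"slide":[0,0,0],"yaw":0},{"grip":1,"slide":[0,0,0],"yaw":0}]' && python3 -m jog '[{"grip":1,"slide":[0,0,-1],"yaw":0},{"grip":1,"slide":[0,0,-2],"yaw":0},{"grip":1,"slide":[0,0,-3],"yaw":0},{"grip":1,"slide":[0,0,0],"yaw":0},{"grip":1,"slide":[0,0,0],"yaw":0}]'
python3 - <<'E'
from h import *
look("w14",dict(saddle=.08))
t=np.radians(2.9); p=np.array([.432,-.1335])+.011*np.array([-np.sin(t),np.cos(t)]); print(p)
plan(p[0],p[1],.14,92.9)
E
```

```text
clock: 28.6
position: [0.4535, 0.3532, 0.0805]
ee_rot: [0.473, 0.881, 0.001, 0.0]
ft_force: [-0.2, -0.2, -0.6]
grip_width: 0.501
grasp_force: 0.2
clock: 29.4
position: [0.4533, 0.3532, 0.0809]
ee_rot: [0.473, 0.881, 0.001, -0.0]
ft_force: [-2.1, -2.7, 9.1]
grip_width: 0.425
grasp_force: 59.7
clock: 29.9
position: [0.453, 0.3534, 0.1404]
ee_rot: [0.473, 0.881, 0.001, -0.0]
ft_force: [-0.4, 0.6, -1.7]
grip_width: 0.42
grasp_force: 60.9
drift 0.0016
saddle 0.65 [255. 262.] mean [0.4545 0.3532] rect [0.4555 0.352 ] [37. 68.] 33.7 pca 123.5
[ 0.43144348 -0.12251409]
t 30.0 pos [0.4524 0.3529 0.139 ] yang 33.6 tilt [-0.001 -0.    -1.   ] j7 0.17
slide now [-38.44 -28.05  -0.09]
yaw 2.106 then slide [-4.5  47.37 -0.09]
yaw -1.035 then slide [  4.5  -47.37  -0.09]
```

View pics/w14.png

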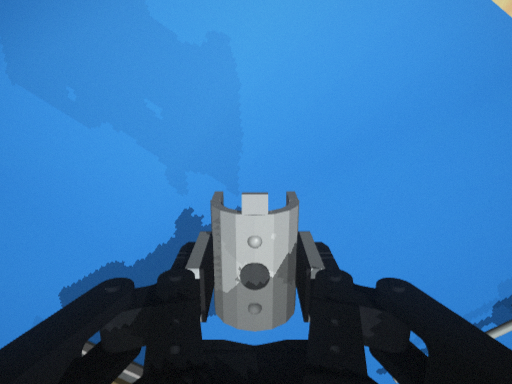

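Saddle is held upright and level between the pads, tab at (255,203).

```bash
python3 -m jog '[{"grip":1,"slide":[0,0,-0.5],"yaw":-0.148},{"grip":1,"slide":[0,0,0],"yaw":-0.148},{"grip":1,"slide":[0,0,0],"yaw":-0.148},{"grip":1,"slide":[0,0,0],"yaw":-0.148},{"grip":1,"slide":[0,0,0],"yaw":-0.148},{"grip":1,"slide":[0,0,0],"yaw":-0.148},{"grip":1,"slide":[0,0,0],"yaw":-0.147},{"grip":1,"slide":[0.2,-2,0],"yaw":0}]' >/dev/null && python3 -m jog '[{"grip":1,"slide":[0.3,-4,0],"yaw":0},{"grip":1,"slide":[0.4,-4,0],"yaw":0},{"grip":1,"slide":[0.4,-4,0],"yaw":0},{"grip":1,"slide":[0.4,-4,0],"yaw":0},{"grip":1,"slide":[0.4,-4,0],"yaw":0},{"grip":1,"slide":[0.4,-4,0],"yaw":0},{"grip":1,"slide":[0.4,-4,0],"yaw":0},{"grip":1,"slide":[0.4,-4,0],"yaw":0}]' >/dev/null && python3 -m jog '[{"grip":1,"slide":[0.4,-4,0],"yaw":0},{"grip":1,"slide":[0.4,-4,0],"yaw":0},{"grip":1,"slide":[0.4,-4,0],"yaw":0},{"grip":1,"slide":[0,-1.4,0],"yaw":0},{"grip":1,"slide":[0,0,0],"yaw":0},{"grip":1,"slide":[0,0,0],"yaw":0},{"grip":1,"slide":[0,0,0],"yaw":0}]'
python3 - <<'E'
from h import *
look("w15",dict(tray_three=.01,saddle=.08))
plan(.4314,-.1225,.0842,92.9)
E
```

```text
clock: 32.3
position: [0.4316, -0.1216, 0.1441]
ee_rot: [-0.026, 1.0, 0.0, -0.0]
ft_force: [0.3, 0.3, -1.0]
grip_width: 0.422
grasp_force: 60.9
drift 0.0003
tray_three 0.94 [244. 166.] mean [ 0.4115 -0.1263] rect [ 0.4309 -0.1335] [125. 207.] 3.0 pca 90.9
tray_three 0.7 [126. 210.] mean [ 0.4402 -0.1968] rect [ 0.4414 -0.1971] [61. 58.] 5.2 pca 158.6
saddle 0.69 [259. 262.] mean [ 0.4353 -0.1207] rect [ 0.4369 -0.1207] [70. 38.] 2.6 pca -177.9
t 32.5 pos [ 0.4317 -0.1218  0.1443] yang 93.0 tilt [-0.  0. -1.] j7 1.95
slide now [ 0.04 -0.08  6.01]
yaw 3.143 then slide [-0.04  0.08  6.01]
yaw 0.001 then slide [ 0.04 -0.08  6.01]
```

View pics/w15.png

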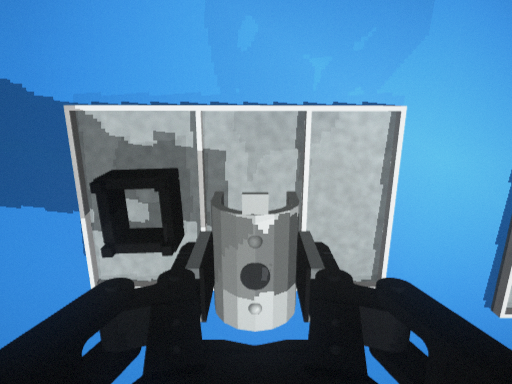

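```bash
python3 -m jog '[{"grip":1,"slide":[0,-0.05,2],"yaw":0},{"grip":1,"slide":[0,0,2],"yaw":0},{"grip":1,"slide":[0,0,1],"yaw":0},{"grip":1,"slide":[0,0,0.7],"yaw":0},{"grip":1,"slide":[0,0,0.3],"yaw":0},{"grip":1,"slide":[0,0,0],"yaw":0},{"grip":1,"slide":[0,0,0],"yaw":0}]' && python3 -m jog '[{"grip":0.1,"slide":[0,0,0],"yaw":0},{"grip":0.0,"slide":[0,0,0],"yaw":0},{"grip":-0.02,"slide":[0,0,0],"yaw":0},{"grip":-0.02,"slide":[0,0,-1],"yaw":0},{"grip":-0.02,"slide":[0,0,-4],"yaw":0},{"grip":-0.5,"slide":[0,0,-4],"yaw":0},{"grip":-1,"slide":[0,0,-1],"yaw":0},{"grip":-1,"slide":[0,0,0],"yaw":0}]'
python3 - <<'E'
from h import *
look("w16",dict(saddle=.02,short_bolt=.011,frame=.025))
plan(.615,-.212,.2,3)
E
```

```text
clock: 33.15
position: [0.432, -0.1233, 0.0849]
ee_rot: [-0.025, 1.0, 0.0, 0.0]
ft_force: [-0.5, -0.4, -1.2]
grip_width: 0.428
grasp_force: 60.9
clock: 33.95
position: [0.4326, -0.1231, 0.186]
ee_rot: [-0.025, 1.0, 0.001, 0.002]
ft_force: [-0.4, 0.1, -0.3]
grip_width: 0.986
grasp_force: 0.0
drift 0.0022
saddle 0.61 [254. 190.] mean [ 0.4339 -0.1227] rect [ 0.4332 -0.1227] [65. 38.] 2.9 pca -177.5
frame 0.79 [146. 192.] mean [ 0.4352 -0.1918] rect [ 0.4358 -0.1917] [54. 51.] 4.6 pca 167.7
t 34.1 pos [ 0.431  -0.1231  0.1833] yang 92.9 tilt [-0.002 -0.    -1.   ] j7 1.86
slide now [-17.93  -9.8   -1.7 ]
yaw 1.569 then slide [-9.84 17.91 -1.7 ]
```

View pics/w16.png

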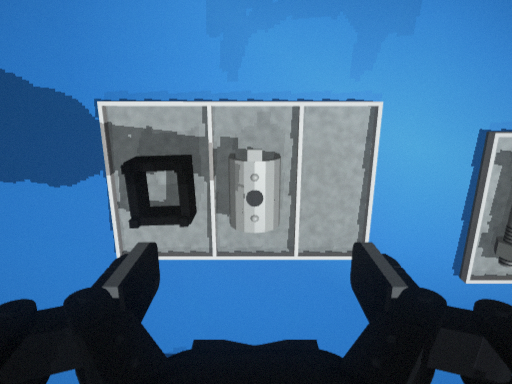

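Saddle stands in the middle bay (229–280, 148–232), clear of the ribs, and the frame is still fine. Next is the short bolt.

```bash
python3 -m jog '[{"grip":-1,"slide":[-1.7,-1.3,0],"yaw":0},{"grip":-1,"slide":[-3.2,-2.6,0],"yaw":0},{"grip":-1,"slide":[-3.2,-2.6,0],"yaw":0},{"grip":-1,"slide":[-3.2,-2.6,0],"yaw":0},{"grip":-1,"slide":[-3.2,-2.6,0],"yaw":0},{"grip":-1,"slide":[-3.2,-2.6,0],"yaw":0},{"grip":-1,"slide":[0,0,0],"yaw":0.143},{"grip":-1,"slide":[0,0,0],"yaw":0.143}]' >/dev/null && python3 -m jog '[{"grip":-1,"slide":[0,0,0],"yaw":0.143},{"grip":-1,"slide":[0,0,0],"yaw":0.143},{"grip":-1,"slide":[0,0,0],"yaw":0.143},{"grip":-1,"slide":[0,0,0],"yaw":0.143},{"grip":-1,"slide":[0,0,0],"yaw":0.143},{"grip":-1,"slide":[0,0,0],"yaw":0.143},{"grip":-1,"slide":[0,0,0],"yaw":0.143},{"grip":-1,"slide":[0,0,0],"yaw":0.143}]' >/dev/null && python3 -m jog '[{"grip":-1,"slide":[0,0,2],"yaw":0.143},{"grip":-1,"slide":[0,0,2],"yaw":0},{"grip":-1,"slide":[0,0,0],"yaw":0},{"grip":-1,"slide":[0,0,0],"yaw":0},{"grip":-1,"slide":[0,0,0],"yaw":0}]'
python3 - <<'E'
from h import *
look("w17",dict(short_bolt=.011))
plan(.615,-.210,.081,2)
E
```

```text
clock: 36.25
position: [0.6157, -0.2576, 0.1449]
ee_rot: [0.689, 0.724, 0.0, 0.0]
ft_force: [-0.3, 0.2, -0.5]
grip_width: 0.999
grasp_force: 0.0
drift 0.0005
short_bolt 0.93 [254. 134.] mean [ 0.6149 -0.2096] rect [ 0.6151 -0.2112] [25. 58.] 1.2 pca 90.9
t 36.4 pos [ 0.6159 -0.2575  0.1452] yang 2.8 tilt [ 0.001 -0.    -1.   ] j7 0.92
slide now [4.75 0.14 6.42]
yaw 0.014 then slide [4.75 0.07 6.42]
```

View pics/w17.png

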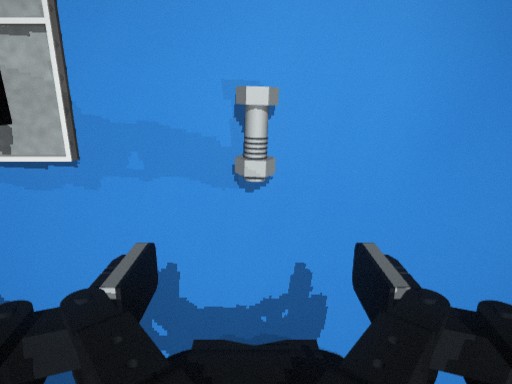

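Short bolt is in line with the tool: head at (257,95), nut at (255,167), free shank centred at ~(256,131).

```bash
python3 -m jog '[{"grip":-0.7,"slide":[2.4,0,0],"yaw":0.02},{"grip":-0.5,"slide":[2.4,-0.05,0],"yaw":0},{"grip":-0.4,"slide":[0,0,2],"yaw":0},{"grip":-0.3,"slide":[0,0,2.5],"yaw":0},{"grip":-0.2,"slide":[0,0,1.3],"yaw":0},{"grip":-0.1,"slide":[0,0,0.6],"yaw":0},{"grip":0.2,"slide":[0,0,0],"yaw":0},{"grip":0.4,"slide":[0,0,0],"yaw":0}]' 60 && python3 -m jog '[{"grip":0.55,"slide":[0,0,0],"yaw":0},{"grip":1,"slide":[0,0,0],"yaw":0},{"grip":1,"slide":[0,0,0],"yaw":0},{"grip":1,"slide":[0,0,0],"yaw":0},{"grip":1,"slide":[0,0,0],"yaw":0},{"grip":1,"slide":[0,0,0],"yaw":0},{"grip":1,"slide":[0,0,0],"yaw":0},{"grip":1,"slide":[0,0,0],"yaw":0}]' && python3 -m jog '[{"grip":1,"slide":[0,0,-1],"yaw":0},{"grip":1,"slide":[0,0,-2],"yaw":0},{"grip":1,"slide":[0,0,-3],"yaw":0},{"grip":1,"slide":[0,0,-0.5],"yaw":0},{"grip":1,"slide":[0,0,0],"yaw":0},{"grip":1,"slide":[0,0,0],"yaw":0}]'
python3 - <<'E'
from h import *
look("w18",dict(short_bolt=.078))
t=np.radians(2.9); p=np.array([.4312,-.1335])+.073*np.array([-np.sin(t),np.cos(t)]); print(p)
plan(p[0]+.008,p[1],.145,92.9)
E
```

```text
clock: 37.15
position: [0.6136, -0.2098, 0.0812]
ee_rot: [0.697, 0.717, 0.0, 0.0]
ft_force: [-0.5, 0.3, 0.6]
grip_width: 0.3
grasp_force: 0.0
clock: 37.95
position: [0.6137, -0.2095, 0.0815]
ee_rot: [0.697, 0.717, 0.0, 0.001]
ft_force: [-0.6, 0.4, 5.3]
grip_width: 0.133
grasp_force: 58.7
clock: 38.55
position: [0.6132, -0.2089, 0.1453]
ee_rot: [0.697, 0.717, 0.0, -0.0]
ft_force: [-0.0, 0.2, -0.5]
grip_width: 0.13
grasp_force: 58.7
drift 0.0007
short_bolt 0.55 [253. 233.] mean [ 0.614  -0.2033] rect [ 0.6145 -0.2093] [24. 63.] 3.0 pca 91.8
[ 0.42750672 -0.06059349]
t 38.6 pos [ 0.613  -0.2089  0.1446] yang 1.6 tilt [-0.001  0.001 -1.   ] j7 0.85
slide now [ 1.532e+01 -1.733e+01 -1.000e-02]
yaw 1.548 then slide [-1.698e+01 -1.571e+01 -1.000e-02]
yaw -1.593 then slide [ 1.698e+01  1.571e+01 -1.000e-02]
```

```bash
python3 -m jog '[{"grip":1,"slide":[0,0,0],"yaw":-0.145},{"grip":1,"slide":[0,0,0],"yaw":-0.145},{"grip":1,"slide":[0,0,0],"yaw":-0.145},{"grip":1,"slide":[0,0,0],"yaw":-0.145},{"grip":1,"slide":[0,0,0],"yaw":-0.145},{"grip":1,"slide":[0,0,0],"yaw":-0.145},{"grip":1,"slide":[0,0,0],"yaw":-0.145},{"grip":1,"slide":[0,0,0],"yaw":-0.145}]' >/dev/null && python3 -m jog '[{"grip":1,"slide":[0,0,0],"yaw":-0.145},{"grip":1,"slide":[0,0,0],"yaw":-0.145},{"grip":1,"slide":[0,0,0],"yaw":-0.143},{"grip":1,"slide":[2,1.8,0],"yaw":0},{"grip":1,"slide":[3,2.8,0],"yaw":0},{"grip":1,"slide":[3,2.8,0],"yaw":0},{"grip":1,"slide":[3,2.8,0],"yaw":0},{"grip":1,"slide":[3,2.8,0],"yaw":0}]' >/dev/null && python3 -m jog '[{"grip":1,"slide":[2,1.8,0],"yaw":0},{"grip":1,"slide":[1,0.9,0],"yaw":0},{"grip":1,"slide":[0,0,0],"yaw":0},{"grip":1,"slide":[0,0,0],"yaw":0},{"grip":1,"slide":[0,0,0],"yaw":0}]'
python3 - <<'E'
from h import *
look("w19",dict(tray_three=.01,short_bolt=.078,saddle=.02))
plan(.4355,-.0606,.0848,92.9)
E
```

```text
clock: 40.75
position: [0.4363, -0.0616, 0.1455]
ee_rot: [-0.025, 1.0, -0.0, 0.0]
ft_force: [-0.4, 0.9, -0.4]
grip_width: 0.133
grasp_force: 58.8
drift 0.0004
tray_three 0.78 [151. 144.] mean [ 0.4182 -0.1259] rect [ 0.4324 -0.1332] [125. 206.] 2.9 pca 108.0
short_bolt 0.88 [250. 233.] mean [ 0.432  -0.0615] rect [ 0.4381 -0.0613] [62. 24.] 2.9 pca -176.8
saddle 0.86 [156. 201.] mean [ 0.4337 -0.122 ] rect [ 0.4337 -0.1213] [67. 43.] 4.2 pca -177.4
t 41.0 pos [ 0.4359 -0.0617  0.1454] yang 92.8 tilt [-0.    -0.001 -1.   ] j7 1.82
slide now [0.03 0.12 6.06]
yaw 3.14 then slide [-0.03 -0.12  6.06]
yaw -0.002 then slide [0.03 0.12 6.06]
```

```bash
python3 -m jog '[{"grip":1,"slide":[0,0.1,2],"yaw":0},{"grip":1,"slide":[0,0,2],"yaw":0},{"grip":1,"slide":[0,0,1],"yaw":0},{"grip":1,"slide":[0,0,0.7],"yaw":0},{"grip":1,"slide":[0,0,0.35],"yaw":0},{"grip":1,"slide":[0,0,0],"yaw":0},{"grip":1,"slide":[0,0,0],"yaw":0}]' && python3 -m jog '[{"grip":0.45,"slide":[0,0,0],"yaw":0},{"grip":0.45,"slide":[0,0,0],"yaw":0},{"grip":0.45,"slide":[0,0,0],"yaw":0},{"grip":0.45,"slide":[0,0,-1],"yaw":0},{"grip":0.45,"slide":[0,0,-4],"yaw":0},{"grip":0,"slide":[0,0,-4],"yaw":0},{"grip":-1,"slide":[0,0,-5],"yaw":0},{"grip":-1,"slide":[0,0,-4],"yaw":0}]' && python3 -m jog '[{"grip":-1,"slide":[-3,0,-3],"yaw":0},{"grip":-1,"slide":[-3,0,-3],"yaw":0},{"grip":-1,"slide":[0,0,0],"yaw":0},{"grip":-1,"slide":[0,0,0],"yaw":0},{"grip":-1,"slide":[0,0,0],"yaw":0}]'
python3 - <<'E'
from h import *
look("w20",dict(short_bolt=.014,saddle=.02,frame=.025,tray_three=.01,tray_two=.01))
im=cv2.imread("pics/w20.png"); cv2.imwrite("pics/w20c.png",cv2.resize(im,(800,600),interpolation=cv2.INTER_CUBIC))
E
```

```text
clock: 41.65
position: [0.4359, -0.06, 0.0852]
ee_rot: [-0.025, 1.0, 0.0, 0.0]
ft_force: [0.4, -0.7, -0.9]
grip_width: 0.127
grasp_force: 58.9
clock: 42.45
position: [0.4349, -0.0574, 0.2503]
ee_rot: [-0.028, 1.0, 0.002, -0.002]
ft_force: [1.1, 1.2, -1.7]
grip_width: 0.777
grasp_force: 0.0
clock: 42.95
position: [0.4905, -0.0556, 0.3043]
ee_rot: [-0.026, 1.0, 0.002, -0.004]
ft_force: [-0.6, 0.1, 0.1]
grip_width: 1.0
grasp_force: 0.0
drift 0.0012
short_bolt 0.82 [250. 113.] mean [ 0.4367 -0.0598] rect [ 0.4384 -0.0593] [57. 27.] 3.0 pca -177.4
short_bolt 0.45 [448. 126.] mean [0.4413 0.1507] rect [0.4391 0.1536] [93. 55.] 3.1 pca -174.9
saddle 0.98 [192. 106.] mean [ 0.4322 -0.1221] rect [ 0.43   -0.1219] [62. 40.] 3.0 pca -175.1
frame 0.89 [116. 106.] mean [ 0.4364 -0.1906] rect [ 0.4366 -0.1904] [48. 52.] 4.3 pca 93.9
tray_three 0.73 [169.  94.] mean [ 0.4277 -0.1301] rect [ 0.4319 -0.1333] [126. 206.] 3.0 pca 93.6
tray_two 0.9 [410. 118.] mean [0.4369 0.1186] rect [0.4417 0.1241] [126. 144.] 3.1 pca 107.3
```

View pics/w20c.png

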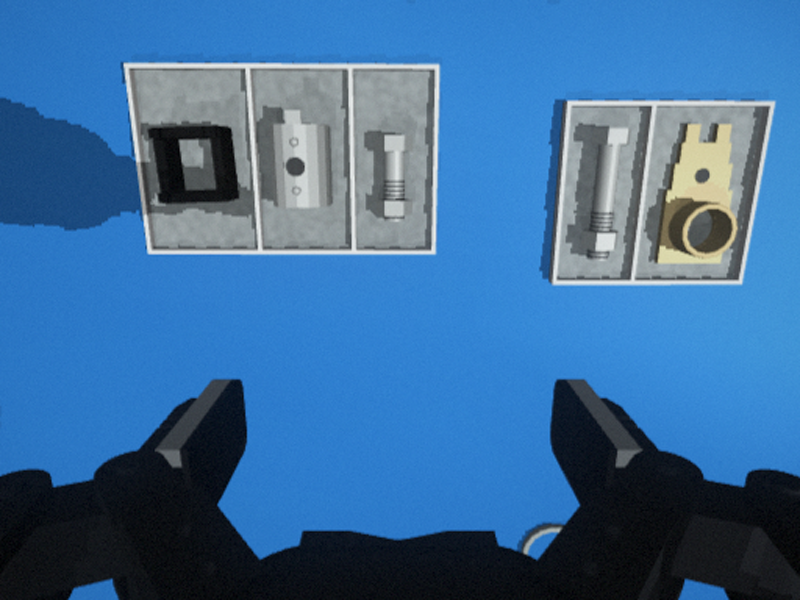

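All five parts are in their bays: frame, saddle and short bolt on the left at about x = 193, 300 and 395; long bolt and bracket on the right at about 605 and 705. Each lies flat and clear of the ribs.

```bash
python3 -c "
from workcell import manip
print(manip.hand_in())"
```

```text
the job is handed in; nothing more can be done
None
```

Both kits are made up, each part lying flat in its own bay in the last camera view, and the job was handed in at about 43 s; the ring, oil bottle and screwdriver were not touched.

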